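# Hold a fresh-cast bracket against the crate for screwing

### The job

Lift the blue cast bracket out of its grey mould and press its flat plate square against the upper front slat of the teak crate, centred on the white tape and on the slat's height, so that I can screw it on from inside. Hold it with a steady push of about 10 N, never more than 25 N, and finish while still gripping and pressing it: do not let go. Leave the olive jar, the mustard jars and the cap bowl where they are.

Things in the scene. Friction and masses are not known exactly. Their poses are not given: they have to be found in the camera images.
- bracket_grip (a point): Grip point on the blue resin bracket (0.09-0.18 kg), half-way up its rib. Bracket: a T from above, 56 mm tall; flat plate 84 mm wide (y), 8 mm thick; behind it a rib 16 mm thick (y), 67 mm long, round end. This point is 37 mm behind the plate, 30 mm from the rib's end. x from rib to plate, z up. It stands upright in the mould, 42 mm showing above it. Grip from above across the rib.
- bracket_face (a point): Centre of the flat front face of the same bracket's plate: 45 mm along the bracket's x from the rib grip point, at the same height. x points straight out of the face; y is level along the plate, z up. This face goes against the slat.
- mould: Grey mould block 115 x 124 x 22 mm, fixed to the tiles, with an open T-shaped cavity 14 mm deep that fits the bracket with 2 mm play all round. Origin on its underside, straight below the bracket's rib grip point; its x and y as the bracket's; z up.
- slat_mark (a point): Middle of the front face of the crate's upper front slat (teak, 290 long, 80 tall, 12 mm thick), on the white tape 24 mm wide that wraps round the slat and shows on its top edge. 112 mm above the tiles; slat's top edge 40 mm higher. x points level into the crate (push this way), y along the slat, z up. The slat gives like a spring along x, 1 mm per 2.5 N; this point moves with it.
- crate: Weathered teak slat crate, fixed, 316 mm wide (y), 172 mm deep, 152 mm tall. Origin on the tiles straight below the tape's middle on the front face; x points into the crate, which extends from here along +x. Nothing stands in front of it.
- slat (a joint): How far the upper front slat is pushed in, in m: 0 when free, 0.004 at 10 N (2500 N/m); stop at 0.014.
- olive_jar: Tall clear glass olive jar with brass cap, 76 mm across, 190 mm tall, standing on the tiles off to a side; origin under its centre.
- mustard_jar: Stubby mustard jar with white cap, 68 mm across, 85 mm tall, on the tiles off to a side; origin under its centre.
- crate_jar: The other mustard jar, same size, standing inside the crate; origin under its centre. Its top is lower than the crate's.
- cap_bowl: White plastic cap bowl, 90 mm across, 40 mm tall, on the tiles near the robot; origin under its centre.
Not all that is in view belongs to the job. Several things have the shape of the mould; the one meant has the colours described above.

How it is judged:
On the way:
1. the bracket is lifted clear out of the mould, held by the fingers (z of bracket_grip in the frame of mould above 0.055 m and contact force between bracket and mould below 0.1 N and contact force between bracket and the fingers above 2 N), for 0.2 s.
At the end, for the whole second after the job is handed in: Through the last second the fingers alone hold the bracket, face on the slat with 6 to 16 N, within 10 mm of the taped spot sideways and in height, square and upright within 0.1 rad, still, over 95 mm up (grip point); the robot itself does not touch the slat (contact force between bracket and slat between 6 and 16 N and y of bracket_face in the frame of slat_mark between -0.01 and 0.01 m and z of bracket_face in the frame of slat_mark between -0.01 and 0.01 m and angle between the x axis of bracket_grip and the x axis of slat_mark, either way round below 0.1 rad and angle between bracket_grip's own z axis and vertical below 0.1 rad and contact force between bracket and the fingers above 2 N and contact force between each of the arm, the fingers and slat below 0.5 N and x of bracket_face in the frame of slat_mark between -0.004 and 0.004 m and linear speed of bracket below 0.01 m/s and height (world z) of bracket_grip above 0.095 m); the arm keeps its last pose, push and grip.
It fails at once if the slat is pressed with more than 25 N (contact force between any of bracket, the fingers and slat above 25 N).
It fails at once if the olive jar, a mustard jar or the cap bowl is moved more than 30 mm (distance of any of olive_jar, mustard_jar, crate_jar, cap_bowl from where it was at the start of the episode above 0.03 m).
It also fails if it takes over 54 s, if anything falls off the work surface, if the arm or the gripper's body presses on something with over 40 N, if the wrist force passes 120 N, or if a joint passes its speed limit or range.

### The arm

A 7-joint arm with a two-finger parallel gripper is mounted at the origin on the work surface. World frame = base frame: x ahead of the robot, y to its left, z up, the work surface at z = 0. Lengths are in m, angles in rad, forces in N, time in s.
With the tool pointing down it reaches from about 0.4 to 0.875 m from the base axis. Payload 19.3 kg.
Tool frame: the origin (TCP) lies midway between the tips of the shut fingers; the grasp point (between the pads) lies 19 mm behind it; z points along the fingers, y is the line along which they close (so a half turn about z gives the same grasp; the last joint's range is limited). The gripper opens to 85 mm and grips with 20 to 120 N. Pads are 22 mm wide; open, the fingers measure 114 mm over their backs; the gripper's body (76 mm by 85 mm) begins 54 mm behind the grasp point. The pads swing forward as they close: fully open they stand 13 mm farther back than shut.
Start: joints at [-1.366, 0.521, -0.036, 1.599, 0.021, 1.021, -0.113], TCP at [0.17, 0.602, 0.231] pointing down, gripper open.
Joint ranges: [-2.91, 2.91], [-0.3, 2.13], [-1.5, 1.42], [0.17, 2.43], [-1.26, 4.41], [0.16, 1.93], [-2.52, 2.52]. Speed limits (rad/s): [1.89, 1.89, 2.39, 2.39, 3.01, 3.01, 3.01].

### API

Orientations are given as [roll, pitch, yaw] about the fixed x, y, z axes, in that order (R = Rz(yaw) Ry(pitch) Rx(roll)).
In Python, from workcell import bot gives the robot as it stands.
- The arm moves only by the tool move_arm, never from a script. Its argument "moves" is a list that holds one entry, the list of rows, each a list of 7 numbers: the opening, from 0 (shut) to 1 (fully open), then the shift along the tool's x, y, z in units of 1000 mm (1.0 is 1000 mm), then the turn, a rotation vector about the tool's x, y, z in units of 2 pi rad (1.0 is 2 pi rad). A call has 1 to 5 rows; each row is the pose to reach, as a shift and turn from the pose commanded when the call began, along the tool's axes at that moment, turning the shorter way round; what a row does not reach only later rows make up. A row lasts 1/10 s, in which the tool goes at most 50 mm and 8.59 degrees, less where a joint would pass 70% of its speed; a pose out of reach is approached as far as the arm can. A call with a number of a shift or a turn outside -1 to 1 is refused whole. A call with a gripper value outside its range is refused whole. The fingers move at their own pace and stop on an object; "force" is the grip in N (left out, the last holds). Time passes only in rows, so rows that repeat a pose let the fingers close. It gives the time, the measured TCP pose, the force, the opening and the grip force at its end, in the units of the state.
- bot.observe(): the state, without advancing time (a new reading comes with each control period).
- bot.grab_frame(name): name is "side" or "top"; returns the picture (400x640x3 uint8, red, green, blue); there is no depth.
- bot.camera_params(name): a dict with "vertical_fov" (degrees; the focal length in pixels is half the picture's height over the tangent of half this angle, whatever the lens; pixels are square), "cx", "cy" (the principal point, pixels), "R" (3x3) and "t" (3): a world point X has camera coordinates R X + t. Camera axes: x right, y down, z forward; pixel columns grow to the right and rows downward; lengths in m; the calibration is good to about 2 mm. A picture is of the moment at which its call begins. camera_params takes no time and is no camera call.
- bot.job_done(): hands the job in; it is judged then, once.
The state is a dict: "clock": time; "qpos": joint angles; "qd": joint speeds; "joint_efforts": joint torques, N m; "position": TCP position; "tool_rot": TCP orientation; "force": force on the tool from outside, world axes, zero at the start; "moment": the same for the moment, N m; "grip_width": finger opening in m; "finger_force": force on a finger pad.
Only numpy, scipy, OpenCV 4.12 (cv2) and the standard library are available. Lean on these libraries where they do the work, as an engineer would, in place of code of your own. Each camera call takes 0.05 s, during which the arm holds its last target. There are 200 camera calls.

## Working session

There is one attempt and no reset: what is moved stays moved. The work goes in short steps, Python scripts to look and compute and a tool call to move; the robot and the scene stay as the last step left them, time stands still between calls to the robot, and variables do not carry over. Pictures are saved under pics/ and viewed, at most 10 in all, crops included, and the job is handed in when it is done.

Besides the shell and the picture viewer there is one more tool, called after ">>>" in YAML: its name, and indented under it one key for each argument. move_arm: Moves the arm, as the interface text tells. Shifts and turns lie within -1 to 1; 1 stands for 1000 mm of shift or 2 pi rad of turn. Its arguments: {"type":"object","properties":{"moves":{"type":"array"},"force":{"type":"number"}},"required":["moves"]}

```bash
mkdir -p pics
python3 - <<'E'
from workcell import bot
import cv2,numpy as np
print(bot.observe())
for n in("side","top"):
    im=bot.grab_frame(n);cv2.imwrite(f"pics/{n}0.png",im[:,:,::-1]);p=bot.camera_params(n);print(n,p, -np.array(p["R"]).T@np.array(p["t"]))
E
```

```text
{'clock': 0.0, 'qpos': array([-1.36619444,  0.52205545, -0.03635002,  1.6000066 ,  0.02116469,
        1.02109188, -0.1127909 ]), 'qd': array([-0.00076007,  0.00020726,  0.00040313, -0.00017194, -0.00027122,
        0.00081708,  0.00048084]), 'joint_efforts': array([-1.16666477e-03, -9.27116346e+01,  1.97913520e+00, -3.69923508e+01,
        1.77077658e-02,  8.31539801e-03,  2.91839137e-05]), 'position': array([0.16951837, 0.60121568, 0.23070015]), 'tool_rot': array([-3.14041519e+00,  4.27023655e-05,  2.86679104e+00]), 'force': array([-0.41163571, -0.07203252,  0.25650287]), 'moment': array([-0.08663158, -0.02659552,  0.00032073]), 'finger_force': 0.0, 'grip_width': 0.0854376881210221}
side {'vertical_fov': 56.654217624344255, 'cx': 324.03598336442, 'cy': 199.90178050968635, 'R': array([[ 0.90643727, -0.42223247, -0.00955072],
       [-0.30394914, -0.63647519, -0.7088824 ],
       [ 0.29323437,  0.64546036, -0.70526203]]), 't': array([-0.54092874,  0.23672405,  1.06098987])} [ 0.25115134 -0.7625556   0.91091912]
top {'vertical_fov': 56.005847961726836, 'cx': 324.2840680275409, 'cy': 201.26031361145962, 'R': array([[ 0.00685149, -0.99995923,  0.00588236],
       [-0.99657037, -0.00731315, -0.08242577],
       [ 0.08246542, -0.00529745, -0.99657985]]), 't': array([0.00210431, 0.5958417 , 1.16770425])} [0.49748855 0.01264755 1.21281085]
```

View pics/top0.png

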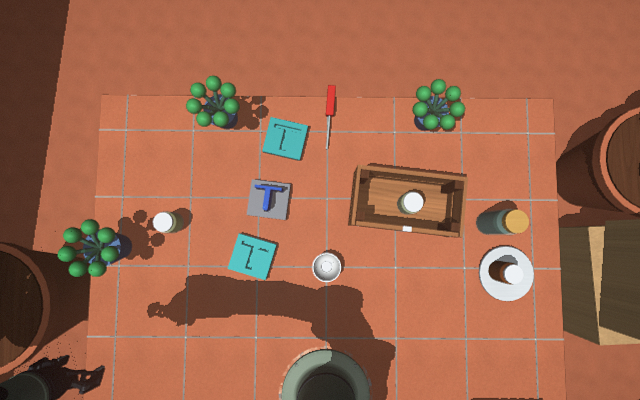

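View pics/side0.png

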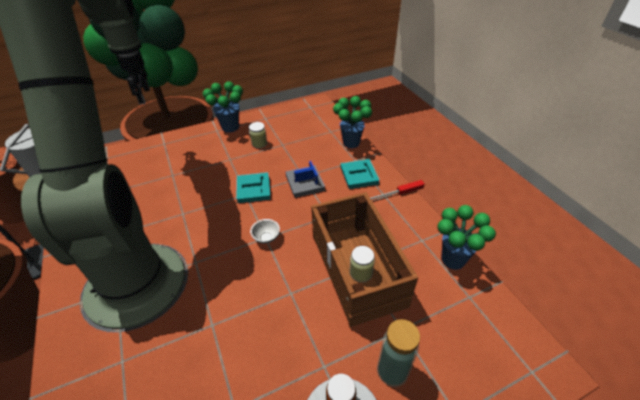

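The pictures show three mould-shaped things. In the top view these are a teal one at (285,138), a teal one at (252,256), and a grey one holding the blue T at (270,198). The grey one with the blue bracket fits the description, and I'll confirm it in a crop. The white tape is on the crate's near slat at (407,229).

```bash
cat > h.py <<'E'
from workcell import bot
import cv2,numpy as np
def cam(n):
    p=bot.camera_params(n);R=np.array(p["R"]);t=np.array(p["t"]);f=200/np.tan(np.radians(p["vertical_fov"]/2))
    return p,R,t,f
def ray(n,uv,z):
    p,R,t,f=cam(n);uv=np.atleast_2d(np.asarray(uv,float))
    d=np.c_[(uv[:,0]-p["cx"])/f,(uv[:,1]-p["cy"])/f,np.ones(len(uv))]@R
    c=-R.T@t; return c+d*((z-c[2])/d[:,2])[:,None]
def proj(n,X):
    p,R,t,f=cam(n);q=np.atleast_2d(X)@R.T+t
    return q[:,:2]/q[:,2:]*f+[p["cx"],p["cy"]]
def mask(im,lo,hi):
    return cv2.inRange(cv2.cvtColor(im,cv2.COLOR_RGB2HSV),np.array(lo),np.array(hi))
E
python3 - <<'E'
from h import *
im=cv2.imread("pics/top0.png")[:,:,::-1].copy()
s=cv2.imread("pics/side0.png")[:,:,::-1].copy()
b=mask(im,(108,90,40),(128,255,255));b[:150]=0;b[230:]=0;b[:,:240]=0;b[:,300:]=0
c=max(cv2.findContours(b,0,2)[0],key=cv2.contourArea);print("blue",cv2.boundingRect(c),cv2.contourArea(c),cv2.minAreaRect(c))
g=mask(im,(0,0,60),(180,60,200));g[:165]=0;g[230:]=0;g[:,:235]=0;g[:,305:]=0
g|=b
c=max(cv2.findContours(g,0,2)[0],key=cv2.contourArea);r=cv2.minAreaRect(c);bx=cv2.boxPoints(r)
print("mould",r);P=ray("top",bx,.022);print(P.round(4),np.linalg.norm(np.diff(P,axis=0),axis=1),P.mean(0))
w=mask(im,(0,0,170),(180,70,255));w[:215]=0;w[245:]=0;w[:,:390]=0;w[:,425:]=0
ys,xs=np.nonzero(w);print("tape",xs.mean(),ys.mean(),xs.min(),xs.max(),ys.min(),ys.max(),ray("top",[xs.mean(),ys.mean()],.152))
a=cv2.resize(im[160:240,230:310],(400,400),interpolation=2);d=cv2.resize(im[155:245,340:475],(400,267),interpolation=2)
e=cv2.resize(s[140:220,265:345],(400,400),interpolation=2);h=cv2.resize(s[190:320,300:420],(369,400),interpolation=2)
o=np.zeros((600,800,3),np.uint8);o[:300,:300]=cv2.resize(a,(300,300));o[:267,350:750]=d;o[300:,:300]=cv2.resize(e,(300,300));o[300:,400:677]=cv2.resize(h,(277,300))
cv2.imwrite("pics/crop1.png",o[:,:,::-1])
E
```

```text
blue (255, 185, 27, 26) 162.0 ((266.7077331542969, 197.8384552001953), (26.41939926147461, 24.558876037597656), 7.125016689300537)
mould ((265.760009765625, 200.32000732421875), (53.20000457763672, 55.20000076293945), 36.869895935058594)
[[0.5773 0.3115 0.022 ]
 [0.7198 0.2096 0.022 ]
 [0.6181 0.0723 0.022 ]
 [0.4776 0.1749 0.022 ]] [0.17513848 0.17090652 0.17401667] [0.59817964 0.19209589 0.022     ]
tape 406.81632653061223 228.48979591836735 402 411 226 231 [[ 0.51000891 -0.22601174  0.152     ]]
```

View pics/crop1.png

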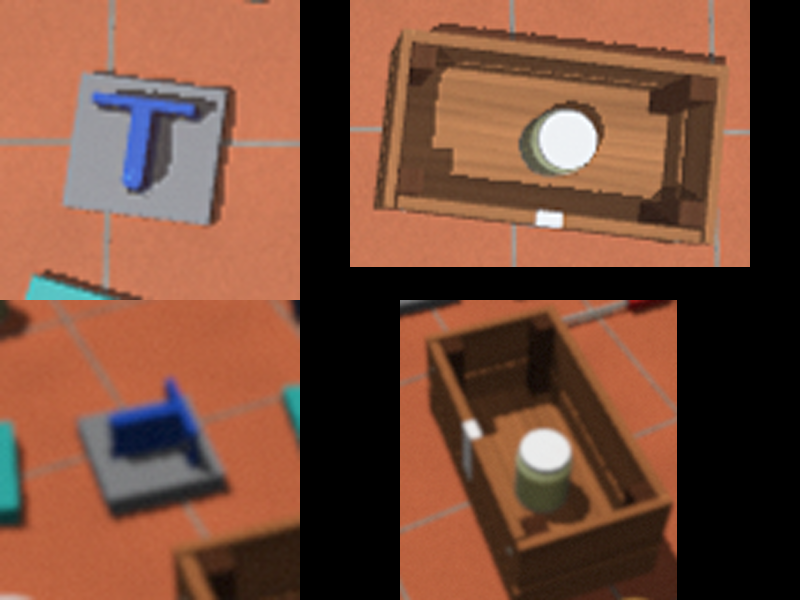

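The crop confirms that the blue T stands in the grey block, with its plate on the far side (top view y≈187) and its rib end at about (266,211). The tape sits on the crate's near top edge at (407,228). Next I'll refine the poses.

Run:
```python
from h import *
im=cv2.imread("pics/top0.png")[:,:,::-1].copy()
hsv=cv2.cvtColor(im,cv2.COLOR_RGB2HSV)
sub=hsv[160:240,230:310].astype(int)
# mould
g=((sub[...,1]<70)&(sub[...,2]>70)).astype(np.uint8)*255
b=((sub[...,0]>105)&(sub[...,0]<130)&(sub[...,1]>90)).astype(np.uint8)*255
m=cv2.morphologyEx(cv2.morphologyEx(g,2,np.ones((5,5),np.uint8))|b,3,np.ones((7,7),np.uint8))
c=max(cv2.findContours(m,0,2)[0],key=cv2.contourArea);r=cv2.minAreaRect(c);bx=cv2.boxPoints(r)+[230,160]
P=ray("top",bx,.022);print("mould",r,P.round(4).tolist(),np.linalg.norm(np.diff(P,axis=0),axis=1),P.mean(0))
# bracket top face
bt=((sub[...,0]>105)&(sub[...,0]<130)&(sub[...,1]>90)&(sub[...,2]>150))
ys,xs=np.nonzero(bt);T=ray("top",np.c_[xs+230,ys+160],.064)[:,:2];print("top n",len(T))
for yw in np.radians(np.arange(-14,15,2)) if 0 else [0]: pass
# plate pixels = forward part; fit iteratively
yaw=0
for _ in range(6):
    R=np.array([[np.cos(yaw),np.sin(yaw)],[-np.sin(yaw),np.cos(yaw)]]);Q=T@R.T
    front=np.percentile(Q[:,0],99.5);pl=Q[Q[:,0]>front-.010];rb=Q[Q[:,0]<front-.014]
    k=np.polyfit(pl[:,1],pl[:,0],1)[0];k2=np.polyfit(rb[:,0],rb[:,1],1)[0]
    yaw+=.5*(-k)+.5*k2 if 0 else -k*.6
print("yaw",yaw,"ribslope",k2,"plate y",pl[:,1].min(),pl[:,1].max(),"x",Q[:,0].min(),Q[:,0].max(),"rib y",rb[:,1].min(),rb[:,1].max(),rb[:,1].mean())
xc=(Q[:,0].min()+Q[:,0].max())/2; # middle of 75 length; grip 30 from rib end
gq=np.array([xc-37.5e-3+.030,(rb[:,1].mean()+pl[:,1].mean())/2]);print("grip",gq@R)
print("crate corners",ray("top",[[348.8,225.5],[460.8,236.7]],.152))
# front edge of slat: gradient in columns
G=cv2.GaussianBlur(im,(0,0),.7).astype(float)
for u in (360,375,390,420,435,450): print(u,[tuple(im[v,u]) for v in range(int(225.5+(u-349)*.1)-6,int(225.5+(u-349)*.1)+5)])
# side view tape
s=cv2.imread("pics/side0.png")[:,:,::-1].copy();w=mask(s,(0,0,140),(180,60,255));w[:235]=0;w[275:]=0;w[:,:320]=0;w[:,340:]=0
yy,xx=np.nonzero(w);print("sidetape",xx.min(),xx.max(),yy.min(),yy.max()); print(proj("side",[[.504,-.226,.152],[.504,-.226,.112],[.504,-.226,.072]]))
```

```text
mould ((38.30397033691406, 38.921241760253906), (39.45405578613281, 36.9262580871582), 7.853312015533447) [[0.5521, 0.253, 0.022], [0.669, 0.2397, 0.022], [0.6526, 0.1148, 0.022], [0.536, 0.1291, 0.022]] [0.11759037 0.12591804 0.1175103 ] [0.60241486 0.18414548 0.022     ]
top n 178
yaw -0.12230770314468048 ribslope -0.00834532690127822 plate y 0.2147481949263355 0.29561935849955195 x 0.539875395529887 0.612324481826652 rib y 0.24825228863239032 0.2638782049862374 0.256037225406138
grip [0.59533597 0.18519365]
crate corners [[ 0.5172776  -0.06250455  0.152     ]
 [ 0.48801086 -0.37787544  0.152     ]]
360 [(np.uint8(79), np.uint8(51), np.uint8(35)), (np.uint8(132), np.uint8(89), np.uint8(60)), (np.uint8(183), np.uint8(126), np.uint8(84)), (np.uint8(180), np.uint8(124), np.uint8(82)), (np.uint8(175), np.uint8(121), np.uint8(80)), (np.uint8(147), np.uint8(100), np.uint8(67)), (np.uint8(153), np.uint8(93), np.uint8(67)), (np.uint8(206), np.uint8(122), np.uint8(87)), (np.uint8(204), np.uint8(123), np.uint8(90)), (np.uint8(201), np.uint8(122), np.uint8(89)), (np.uint8(203), np.uint8(122),
[... 1963 characters left out ...]
(199), np.uint8(117), np.uint8(86)), (np.uint8(203), np.uint8(121), np.uint8(88))]
450 [(np.uint8(68), np.uint8(45), np.uint8(33)), (np.uint8(61), np.uint8(41), np.uint8(31)), (np.uint8(96), np.uint8(65), np.uint8(44)), (np.uint8(183), np.uint8(127), np.uint8(86)), (np.uint8(174), np.uint8(119), np.uint8(78)), (np.uint8(177), np.uint8(121), np.uint8(81)), (np.uint8(168), np.uint8(120), np.uint8(85)), (np.uint8(145), np.uint8(111), np.uint8(89)), (np.uint8(199), np.uint8(121), np.uint8(85)), (np.uint8(206), np.uint8(123), np.uint8(89)), (np.uint8(202), np.uint8(121), np.uint8(89))]
sidetape 327 335 242 250
[[327.87484014 246.34278357]
 [327.90883107 255.70358632]
 [327.94092718 264.54257169]]
```

>>> move_arm:
  moves:
    - [[1,-0.522,-0.285,0.1,0,0,-0.0238],[1,-0.522,-0.285,0.1,0,0,-0.0238],[1,-0.522,-0.285,0.1,0,0,-0.0238],[1,-0.522,-0.285,0.1,0,0,-0.0238],[1,-0.522,-0.285,0.1,0,0,-0.0238]]
  force: 40

```text
clock: 0.6
position: [0.3469, 0.4274, 0.1895]
tool_rot: [-3.141, -0.0, 3.016]
force: [1.1, 1.0, -0.4]
grip_width: 0.0853
finger_force: 0.0
```

```bash
cat > go.py <<'E'
import sys,numpy as np
from scipy.spatial.transform import Rotation as Ro
from workcell import bot
o=bot.observe();x,y,z,yaw=map(float,sys.argv[1:5])
R=Ro.from_euler("xyz",o["tool_rot"]);G=Ro.from_euler("xyz",[np.pi,0,yaw+np.pi])
print("shift",R.inv().apply(np.array([x,y,z])-o["position"]).round(4),"turn",((R.inv()*G).as_rotvec()/2/np.pi).round(5))
print(o["clock"],o["position"].round(4),o["tool_rot"].round(4),"F",o["force"].round(2),"w",round(o["grip_width"],4),o["finger_force"])
E
python3 go.py .595 .185 .12 -.125
python3 - <<'E'
from h import *
im=cv2.imread("pics/top0.png")[:,:,::-1].astype(float)
# subpixel near edge of slat top: green/red ratio does not separate; use half-level of teak->dark drop in red
pts=[]
for u in list(range(356,400))+list(range(415,456)):
    v0=225.3+(u-360)*.115;col=im[:,u,2];r=range(int(v0)-4,int(v0)+5)
    v=max(range(int(v0)-2,int(v0)+3),key=lambda k:im[k+1,u,0]-im[k,u,0]) # dark->tile jump
    pts.append((u,v))
pts=np.array(pts,float);k=np.polyfit(pts[:,0],pts[:,1],1);print(k,np.std(pts[:,1]-np.polyval(k,pts[:,0])))
P=ray("top",[[360,np.polyval(k,360)],[407,np.polyval(k,407)],[455,np.polyval(k,455)]],.152);print(P,"yaw",-np.arctan2(P[0,0]-P[2,0],P[0,1]-P[2,1]))
E
```

```text
shift [-0.2765 -0.2095  0.0695] turn [-3.e-05 -1.e-05 -3.e-05]
0.6 [0.3469 0.4274 0.1895] [-3.1414e+00 -1.0000e-04  3.0164e+00] F [ 1.1   1.05 -0.44] w 0.0853 0.0
[1.17988931e-01 1.83151427e+02] 0.2939634738215497
[[ 0.51713892 -0.0940643   0.152     ]
 [ 0.50247703 -0.22644467  0.152     ]
 [ 0.48751769 -0.36151072  0.152     ]] yaw -0.11030615979603571
```

>>> move_arm:
  moves:
    - [[1,-0.2765,-0.2095,0.07,0,0,0],[1,-0.2765,-0.2095,0.07,0,0,0],[1,-0.2765,-0.2095,0.07,0,0,0],[1,-0.2765,-0.2095,0.07,0,0,0],[1,-0.2765,-0.2095,0.07,0,0,0]]

```text
clock: 1.1
position: [0.5222, 0.2562, 0.1398]
tool_rot: [-3.141, -0.0, 3.016]
force: [-0.2, 0.8, -0.0]
grip_width: 0.0854
finger_force: 0.0
```

```bash
python3 go.py .595 .185 .12 -.125
```

```text
shift [-0.0811 -0.0616  0.0198] turn [-2.e-05 -4.e-05 -2.e-05]
1.1 [0.5222 0.2562 0.1398] [-3.1414e+00 -3.0000e-04  3.0165e+00] F [-0.22  0.79 -0.03] w 0.0854 0.0
```

>>> move_arm:
  moves:
    - [[1,-0.07,-0.053,0.017,0,0,0],[1,-0.07,-0.053,0.017,0,0,0],[1,-0.07,-0.053,0.017,0,0,0],[1,-0.07,-0.053,0.017,0,0,0]]

```text
clock: 1.5
position: [0.584, 0.1956, 0.1227]
tool_rot: [-3.141, -0.001, 3.015]
force: [-0.3, 0.1, 0.5]
grip_width: 0.0853
finger_force: 0.0
```

```bash
python3 go.py .595 .185 .028 -.125
python3 - <<'E'
from h import *
t=bot.grab_frame("top");s=bot.grab_frame("side")
o=np.zeros((400,800,3),np.uint8);o[:,:400]=cv2.resize(t[140:240,215:315],(400,400),interpolation=2);o[:,400:]=cv2.resize(s[110:210,250:350],(400,400),interpolation=2)
cv2.imwrite("pics/c2.png",o[:,:,::-1])
E
```

```text
shift [-0.0124 -0.0091  0.0947] turn [-9.0e-05 -1.7e-04 -3.3e-04]
1.5 [0.584  0.1956 0.1227] [-3.1411e+00 -1.1000e-03  3.0145e+00] F [-0.31  0.11  0.52] w 0.0853 0.0
```

View pics/c2.png

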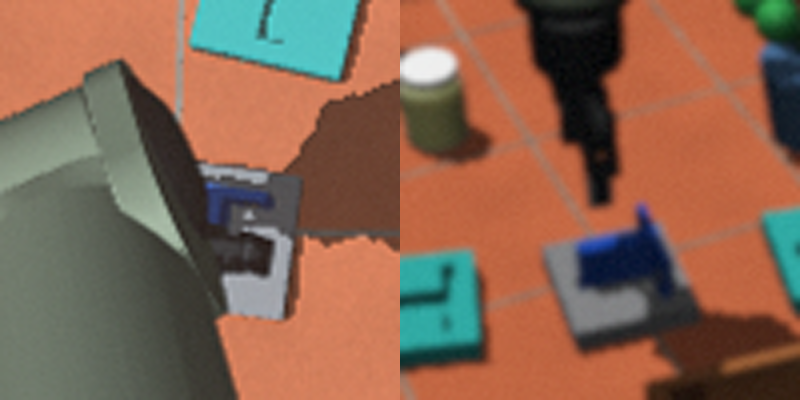

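The picture shows the open gripper above the blue rib, with the plate ahead of the fingers (left crop about (240,195), fingers about (250,255)). I'll correct sideways and go down.

>>> move_arm:
  moves:
    - [[1,-0.012,-0.009,0.02,0,0,0],[1,-0.012,-0.009,0.05,0,0,0],[1,-0.012,-0.009,0.05,0,0,0],[1,-0.012,-0.009,0.05,0,0,0]]

```text
clock: 2.0
position: [0.5941, 0.1872, 0.0739]
tool_rot: [3.142, -0.001, 3.018]
force: [-0.4, -0.1, 0.6]
grip_width: 0.0854
finger_force: 0.0
```

```bash
python3 go.py .595 .185 .028 -.125
```

```text
shift [-0.0012 -0.0021  0.0459] turn [ 1.0e-05 -1.2e-04  1.9e-04]
2.0 [0.5941 0.1872 0.0739] [ 3.1415e+00 -7.0000e-04  3.0178e+00] F [-0.4  -0.11  0.58] w 0.0854 0.0
```

>>> move_arm:
  moves:
    - [[1,-0.001,-0.002,0.023,0,0,0],[1,-0.001,-0.002,0.046,0,0,0],[1,-0.001,-0.002,0.046,0,0,0]]

```text
clock: 2.3
position: [0.5944, 0.1845, 0.0268]
tool_rot: [-3.141, -0.002, 3.017]
force: [-0.4, 0.5, -0.1]
grip_width: 0.0854
finger_force: 0.0
```

```bash
python3 go.py .595 .185 .028 -.125
```

```text
shift [-0.0005  0.0006 -0.0012] turn [-0.00011 -0.00029  0.00012]
2.3 [0.5944 0.1845 0.0268] [-3.1409e+00 -1.8000e-03  3.0173e+00] F [-0.4   0.51 -0.1 ] w 0.0854 0.0
```

>>> move_arm:
  moves:
    - [[0,0,0,0,0,0,0],[0,0,0,0,0,0,0],[0,0,0,0,0,0,0],[0,0,0,0,0,0,0],[0,0,0,0,0,0,0]]
  force: 70

```text
clock: 2.8
position: [0.5959, 0.1851, 0.0282]
tool_rot: [3.14, 0.001, 3.017]
force: [-0.8, -1.5, 2.5]
grip_width: 0.0151
finger_force: 68.1
```

>>> move_arm:
  moves:
    - [[0,0,0,0,0,0,0],[0,0,0,0,0,0,0],[0,0,0,0,0,0,0]]

```text
clock: 3.1
position: [0.5959, 0.1851, 0.0282]
tool_rot: [3.14, 0.001, 3.017]
force: [-1.3, 3.9, 6.8]
grip_width: 0.0149
finger_force: 68.7
```

```bash
python3 go.py .595 .185 .13 -.125
```

```text
shift [ 0.0008 -0.     -0.1018] turn [2.4e-04 1.6e-04 4.0e-05]
3.1 [0.5959 0.1851 0.0282] [3.1401e+00 1.0000e-03 3.0168e+00] F [-1.35  3.86  6.77] w 0.0149 68.69616150856018
```

>>> move_arm:
  moves:
    - [[0,0,0,-0.01,0,0,0],[0,0,0,-0.03,0,0,0],[0,0,0,-0.06,0,0,0],[0,0,0,-0.1,0,0,0],[0,0,0,-0.14,0,0,0]]

```text
clock: 3.6
position: [0.595, 0.1837, 0.1689]
tool_rot: [-3.141, -0.001, 3.016]
force: [0.3, 0.1, -0.4]
grip_width: 0.0151
finger_force: 69.5
```

>>> move_arm:
  moves:
    - [[0,0,0,-0.02,0,0,0],[0,0,0,-0.03,0,0,0],[0,0,0,-0.03,0,0,0]]

```text
clock: 3.9
position: [0.5958, 0.184, 0.1983]
tool_rot: [3.141, 0.001, 3.016]
force: [0.5, 0.1, -2.3]
grip_width: 0.0152
finger_force: 69.6
```

```bash
python3 go.py .428 -.218 .19 -.11
python3 - <<'E'
from h import *
t=bot.grab_frame("top");s=bot.grab_frame("side")
o=np.zeros((400,800,3),np.uint8);o[:,:400]=cv2.resize(t[140:240,215:315],(400,400),interpolation=2);o[:,400:]=cv2.resize(s[80:200,250:370],(400,400),interpolation=2)
cv2.imwrite("pics/c3.png",o[:,:,::-1])
E
```

```text
shift [ 0.1162 -0.4198  0.0079] turn [ 9.00e-05  2.00e-04 -2.45e-03]
3.9 [0.5958 0.184  0.1983] [3.1410e+00 1.3000e-03 3.0162e+00] F [ 0.54  0.08 -2.27] w 0.0152 69.56499338150024
```

View pics/c3.png

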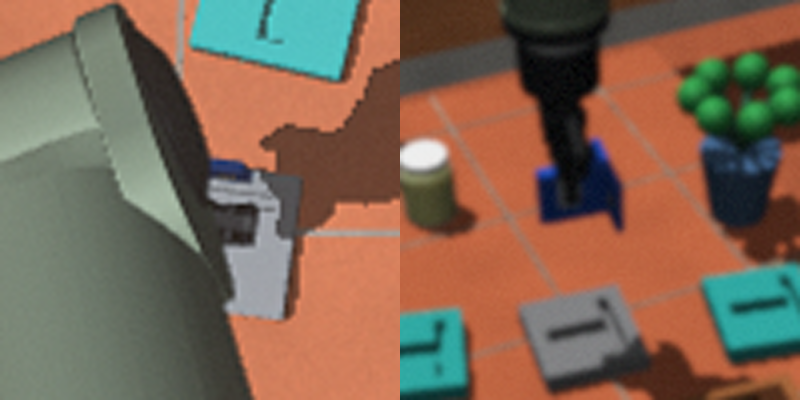

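The bracket hangs upright in the fingers (right crop about (580,190)) and the grey mould is empty. Now I'll carry it round to the front of the crate.

>>> move_arm:
  moves:
    - [[0,0.045,-0.02,0,0,0,-0.0005],[0,0.085,-0.05,0,0,0,-0.001],[0,0.11,-0.09,0,0,0,-0.0015],[0,0.116,-0.135,0,0,0,-0.002],[0,0.116,-0.18,0,0,0,-0.0024]]

```text
clock: 4.5
position: [0.4558, 0.0188, 0.1964]
tool_rot: [-3.141, -0.002, 3.033]
force: [1.2, -0.2, -0.5]
grip_width: 0.0152
finger_force: 69.6
```

>>> move_arm:
  moves:
    - [[0,0,-0.045,0,0,0,0],[0,0,-0.09,0,0,0,0],[0,0,-0.135,0,0,0,0],[0,0,-0.18,0,0,0,0],[0,0,-0.22,0,0,0,0]]

```text
clock: 5.0
position: [0.4324, -0.2008, 0.1962]
tool_rot: [3.142, -0.002, 3.031]
force: [1.5, 0.4, -0.2]
grip_width: 0.0149
finger_force: 69.6
```

```bash
python3 go.py .428 -.218 .104 -.11
```

```text
shift [ 0.0023 -0.0176  0.0923] turn [ 1.0e-05 -3.2e-04 -1.4e-04]
5.0 [ 0.4324 -0.2008  0.1962] [ 3.1415e+00 -2.0000e-03  3.0307e+00] F [ 1.5   0.44 -0.2 ] w 0.0149 69.55943942070007
```

>>> move_arm:
  moves:
    - [[0,0.005,-0.01,0.02,0,0,0],[0,0.008,-0.01,0.05,0,0,0],[0,0.008,-0.01,0.09,0,0,0],[0,0.008,-0.01,0.09,0,0,0],[0,0.008,-0.01,0.09,0,0,0]]

```text
clock: 5.5
position: [0.424, -0.2077, 0.1071]
tool_rot: [3.141, -0.003, 3.031]
force: [0.6, -0.5, 0.3]
grip_width: 0.0152
finger_force: 69.5
```

```bash
python3 go.py .428 -.218 .104 -.11
python3 - <<'E'
from h import *
t=bot.grab_frame("top");s=bot.grab_frame("side")
cv2.imwrite("pics/t4.png",t[:,:,::-1]);cv2.imwrite("pics/s4.png",s[:,:,::-1])
o=np.zeros((500,800,3),np.uint8);o[:400,:400]=cv2.resize(t[170:290,350:470],(400,400),interpolation=2);o[:500,400:]=cv2.resize(s[200:300,280:360],(400,500),interpolation=2)
cv2.imwrite("pics/c4.png",o[:,:,::-1])
E
```

```text
shift [-0.0051 -0.0098  0.0031] turn [ 6.0e-05 -4.3e-04 -4.0e-05]
5.5 [ 0.424  -0.2077  0.1071] [ 3.1412e+00 -2.7000e-03  3.0313e+00] F [ 0.64 -0.45  0.35] w 0.0152 69.4766092300415
```

View pics/c4.png

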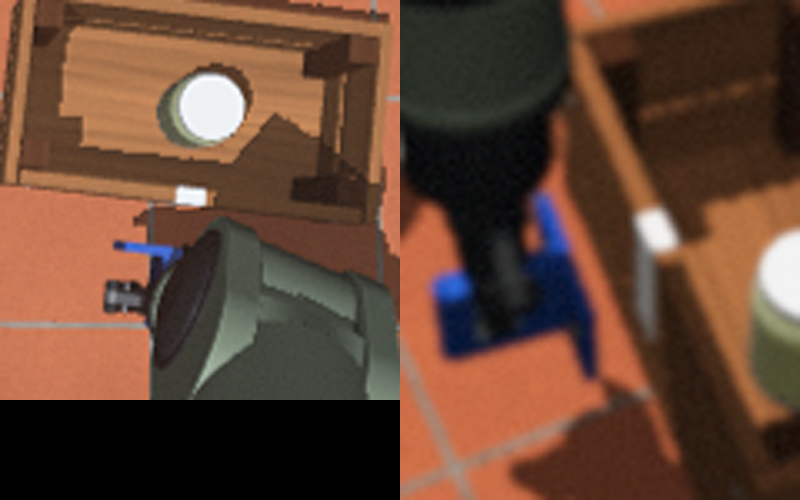

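```bash
python3 - <<'E'
from h import *
print(ray("top",[[384.5,243.2]],.143),"expect .469 -.1705")
g=np.array([.424,-.2077,.115]);X=np.array([.994,-.110,0]);Y=np.array([.110,.994,0]);Z=np.array([0,0,1])
print("side plate +y top",proj("side",[g+.041*X+.042*Y+.028*Z]),"seen 308,239; -y bottom front",proj("side",[g+.045*X-.042*Y-.028*Z]),"seen 318.6,275.6")
im=cv2.imread("pics/t4.png")[:,:,::-1]
w=mask(im,(0,0,170),(180,70,255));w[:215]=0;w[245:]=0;w[:,:390]=0;w[:,425:]=0
y,x=np.nonzero(w);print("tape",x.mean(),y.mean(),ray("top",[x.mean(),y.mean()+2],.152))
b=mask(im,(105,90,40),(130,255,255));b[:,:380]=0;b[:,397:]=0;b[:235]=0;b[252:]=0
y,x=np.nonzero(b);P=ray("top",np.c_[x,y],.143);print("plate end y",P[:,1].max(),np.polyfit(P[:,1],P[:,0],1))
s=cv2.imread("pics/s4.png")[:,:,::-1];w=mask(s,(0,0,90),(180,70,255));w[:235]=0;w[275:]=0;w[:,:322]=0;w[:,342:]=0
y,x=np.nonzero(w);print("side tape",x.min(),x.max(),y.min(),y.max(),proj("side",[[.5025-.0013,-.2264+.012,.152],[.5025-.0013,-.2264-.012,.152],[.5025,-.2264,.072]]))
E
python3 go.py .428 -.218 .104 -.11
```

```text
[[ 0.46813826 -0.16431431  0.143     ]] expect .469 -.1705
side plate +y top [[307.18490183 237.90829115]] seen 308,239; -y bottom front [[318.82007198 274.71644407]] seen 318.6,275.6
tape 406.8936170212766 228.53191489361703 [[ 0.50427441 -0.22616507  0.152     ]]
plate end y -0.1657346891302219 [0.11589931 0.4875242 ]
side tape 326 335 242 265 [[324.98150718 243.50281274]
 [328.96764999 250.20154116]
 [327.50681797 264.84781917]]
shift [-0.0038 -0.0096  0.0046] turn [-6.0e-05  1.8e-04 -1.0e-05]
5.6 [ 0.4252 -0.208   0.1086] [-3.1412e+00  1.1000e-03  3.0315e+00] F [-0.01  0.02 -0.47] w 0.0155 69.47600841522217
```

```bash
python3 go.py .447 -.2235 .104 -.112
```

```text
shift [-0.0233 -0.013   0.0047] turn [-6.0e-05  1.8e-04  3.1e-04]
5.6 [ 0.4252 -0.208   0.1086] [-3.1412e+00  1.1000e-03  3.0315e+00] F [-0.01  0.02 -0.47] w 0.0155 69.47600841522217
```

>>> move_arm:
  moves:
    - [[0,-0.005,-0.006,0.003,0,0,0],[0,-0.012,-0.012,0.0045,0,0,0],[0,-0.018,-0.013,0.0045,0,0,0],[0,-0.023,-0.013,0.0045,0,0,0],[0,-0.023,-0.013,0.0045,0,0,0]]

```text
clock: 6.1
position: [0.4469, -0.2232, 0.103]
tool_rot: [3.142, 0.0, 3.032]
force: [0.4, 0.6, -2.0]
grip_width: 0.015
finger_force: 69.5
```

>>> move_arm:
  moves:
    - [[0,0,0,0,0,0,0],[0,0,0,0,0,0,0]]

```text
clock: 6.3
position: [0.4458, -0.2231, 0.1029]
tool_rot: [3.142, -0.0, 3.031]
force: [-0.6, 0.2, -1.4]
grip_width: 0.0152
finger_force: 69.5
```

```bash
python3 go.py .4593 -.2246 .104 -.112
```

```text
shift [-0.0135  0.     -0.0011] turn [ 1.0e-05 -4.0e-05  2.9e-04]
6.3 [ 0.4458 -0.2231  0.1029] [ 3.1416e+00 -2.0000e-04  3.0314e+00] F [-0.6   0.25 -1.4 ] w 0.0152 69.47599411010742
```

>>> move_arm:
  moves:
    - [[0,-0.002,0,-0.001,0,0,0],[0,-0.004,0,-0.001,0,0,0],[0,-0.006,0,-0.001,0,0,0],[0,-0.008,0,-0.001,0,0,0],[0,-0.008,0,-0.001,0,0,0]]

```text
clock: 6.8
position: [0.4543, -0.2241, 0.1039]
tool_rot: [-3.142, 0.0, 3.032]
force: [-0.9, -0.7, -1.4]
grip_width: 0.0153
finger_force: 69.5
```

>>> move_arm:
  moves:
    - [[0,-0.001,0,0,0,0,0],[0,-0.002,0,0,0,0,0],[0,-0.003,0,0,0,0,0],[0,-0.003,0,0,0,0,0]]

```text
clock: 7.2
position: [0.4571, -0.2245, 0.1039]
tool_rot: [-3.142, 0.0, 3.031]
force: [-0.8, -0.2, -0.4]
grip_width: 0.0154
finger_force: 69.5
```

>>> move_arm:
  moves:
    - [[0,-0.001,0,0,0,0,0],[0,-0.002,0,0,0,0,0],[0,-0.002,0,0,0,0,0]]

```text
clock: 7.5
position: [0.4591, -0.2247, 0.1039]
tool_rot: [-3.142, 0.0, 3.031]
force: [0.8, 0.5, -0.8]
grip_width: 0.0153
finger_force: 69.5
```

>>> move_arm:
  moves:
    - [[0,-0.001,0,0,0,0,0],[0,-0.002,0,0,0,0,0],[0,-0.002,0,0,0,0,0]]

```text
clock: 7.8
position: [0.4611, -0.225, 0.1039]
tool_rot: [-3.142, -0.0, 3.031]
force: [-1.3, -0.4, -0.2]
grip_width: 0.0153
finger_force: 69.5
```

>>> move_arm:
  moves:
    - [[0,-0.001,0,0,0,0,0],[0,-0.0015,0,0,0,0,0],[0,-0.0015,0,0,0,0,0]]

```text
clock: 8.1
position: [0.4622, -0.2251, 0.1038]
tool_rot: [3.142, -0.001, 3.031]
force: [-3.1, 0.1, 0.9]
grip_width: 0.0151
finger_force: 69.8
```

Run:
```python
from h import *
o=bot.observe();print(o["force"],o["position"])
t=bot.grab_frame("top");s=bot.grab_frame("side")
cv2.imwrite("pics/t5.png",t[:,:,::-1]);cv2.imwrite("pics/s5.png",s[:,:,::-1])
o=np.zeros((560,800,3),np.uint8);o[:400,:400]=cv2.resize(t[200:260,370:430],(400,400),interpolation=2);o[:560,400:]=cv2.resize(s[210:280,300:350],(400,560),interpolation=2)
cv2.imwrite("pics/c5.png",o[:,:,::-1])
```

```text
[-3.09110649  0.13975748  0.85715051] [ 0.46219121 -0.22511098  0.10384752]
```

View pics/c5.png

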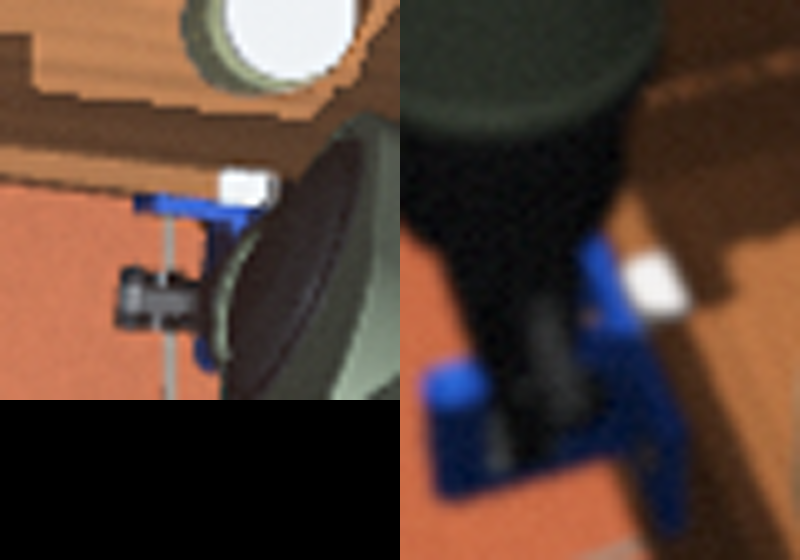

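Contact is starting: the plate lies along the slat (top crop y≈205) and the tape is at (247,187). I'll check the sideways offset numerically against both views.

Run:
```python
from h import *
g=np.array([.4622,-.2251,.1116]);a=-.111;X=np.array([np.cos(a),np.sin(a),0]);Y=np.array([-X[1],X[0],0]);Z=np.array([0,0,1])
B=lambda x,y,z:g+x*X+y*Y+z*Z
m=g+.045*X;m[2]=.152   # tape if centred exactly
T=lambda x,y,z=0:m+x*X+y*Y+z*Z
for nm,p,seen in [("plate near bot",B(.045,-.042,-.028),(335,276.2)),("plate near top",B(.045,-.042,.028),(336,263.1)),("plate far top",B(.041,.042,.028),(324,239.4)),("ribend top",B(-.022,0,.028),(306.9,258)),
 ("tape FL",T(0,.012),(328.1,242.75)),("tape FN",T(0,-.012),(331.9,249.75)),("tape BN",T(.012,-.012),(336.3,247.5)),("tape BL",T(.012,.012),(333.1,241.25))]:
    print("side",nm,(np.array(seen)-proj("side",p)[0]).round(2))
print("px per mm: y",(proj("side",B(.045,.001,0))-proj("side",B(.045,0,0))).round(3),"x",(proj("side",B(.046,0,0))-proj("side",B(.045,0,0))).round(3),"z",(proj("side",B(.045,0,.001))-proj("side",B(.045,0,0))).round(3))
t=cv2.imread("pics/t5.png")[:,:,::-1]
print("top plate end",390.4-proj("top",B(.041,.042,.028))[0,0],"tape",406.9-proj("top",T(.006,0))[0,0])
for v in range(228,235):print(v,[tuple(int(q) for q in t[v,u]) for u in range(388,394)])
```

```text
side plate near bot [0.17 0.94]
side plate near top [0.93 0.42]
side plate far top [1.02 0.87]
side ribend top [2.09 1.09]
side tape FL [ 0.04 -0.86]
side tape FN [ 0.77 -0.88]
side tape BN [ 0.74 -1.91]
side tape BL [ 0.68 -1.18]
px per mm: y [[-0.124 -0.29 ]] x [[ 0.357 -0.1  ]] z [[ 0.    -0.227]]
top plate end -2.086375752659876 tape -1.5841961636863289
228 [(127, 88, 59), (147, 103, 71), (141, 97, 67), (146, 101, 71), (165, 115, 79), (168, 118, 93)]
229 [(137, 83, 60), (127, 78, 59), (40, 39, 60), (46, 42, 63), (44, 46, 80), (59, 76, 136)]
230 [(211, 126, 92), (195, 116, 89), (35, 43, 85), (37, 41, 80), (47, 52, 99), (58, 85, 168)]
231 [(208, 124, 90), (192, 113, 86), (82, 61, 84), (87, 63, 82), (87, 65, 95), (73, 84, 153)]
232 [(205, 122, 87), (201, 119, 87), (169, 105, 84), (174, 107, 84), (169, 104, 82), (143, 94, 84)]
233 [(207, 123, 89), (205, 121, 87), (202, 119, 86), (203, 121, 87), (208, 123, 86), (209, 123, 87)]
234 [(205, 121, 87), (205, 122, 88), (202, 118, 87), (202, 119, 88), (206, 121, 88), (206, 124, 89)]
```

The dark pixels at 390–392 are the plate's visible +y end face, so its top corner is really at about 392.7 and the kinematic pose agrees. Relative to the bracket, the tape lies about 5 mm to +y in both views. I'll back off, shift, and press again.

>>> move_arm:
  moves:
    - [[0,0.003,0,0,0,0,0],[0,0.005,0,0,0,0,0],[0,0.005,0.003,-0.001,0,0,0],[0,0.005,0.005,-0.001,0,0,0],[0,0.005,0.005,-0.001,0,0,0]]

```text
clock: 8.7
position: [0.4583, -0.2192, 0.105]
tool_rot: [3.142, 0.0, 3.032]
force: [0.5, 0.1, -1.3]
grip_width: 0.0152
finger_force: 69.5
```

>>> move_arm:
  moves:
    - [[0,-0.001,0,0,0,0,0],[0,-0.003,0,0,0,0,0],[0,-0.004,0,0,0,0,0],[0,-0.005,0,0,0,0,0],[0,-0.005,0,0,0,0,0]]

```text
clock: 9.2
position: [0.4627, -0.2202, 0.1048]
tool_rot: [3.142, -0.001, 3.031]
force: [-3.7, -0.1, 1.2]
grip_width: 0.0151
finger_force: 69.8
```

```bash
python3 go.py .4628 -.2201 .1048 -.11
```

```text
shift [-0.0001  0.0001 -0.    ] turn [ 0.0e+00 -1.1e-04 -6.0e-05]
9.2 [ 0.4627 -0.2202  0.1048] [ 3.1416e+00 -7.0000e-04  3.0312e+00] F [-3.72 -0.12  1.18] w 0.0151 69.83528137207031
```

Force is about 3.5 N, so I'll press about 2 mm more.

>>> move_arm:
  moves:
    - [[0,-0.001,0,0,0,0,0],[0,-0.002,0,0,0,0,0],[0,-0.002,0,0,0,0,0],[0,-0.002,0,0,0,0,0]]

```text
clock: 9.6
position: [0.4642, -0.2203, 0.1048]
tool_rot: [3.141, -0.002, 3.031]
force: [-7.1, 0.4, 2.4]
grip_width: 0.0154
finger_force: 70.0
```

Run:
```python
from h import *
for i in range(4):
    t=bot.grab_frame("top");o=bot.observe();print(o["force"].round(2),o["position"].round(4))
s=bot.grab_frame("side")
o=np.zeros((560,800,3),np.uint8);o[:400,:400]=cv2.resize(t[200:260,370:430],(400,400),interpolation=2);o[:560,400:]=cv2.resize(s[210:280,300:350],(400,560),interpolation=2)
cv2.imwrite("pics/c6.png",o[:,:,::-1])
```

```text
[-6.76  0.67  1.75] [ 0.4642 -0.2203  0.1047]
[-6.32  1.03  2.89] [ 0.4642 -0.2203  0.1048]
[-6.47  0.12  2.24] [ 0.4642 -0.2203  0.1048]
[-7.4   0.74  2.3 ] [ 0.4643 -0.2203  0.1048]
```

View pics/c6.png

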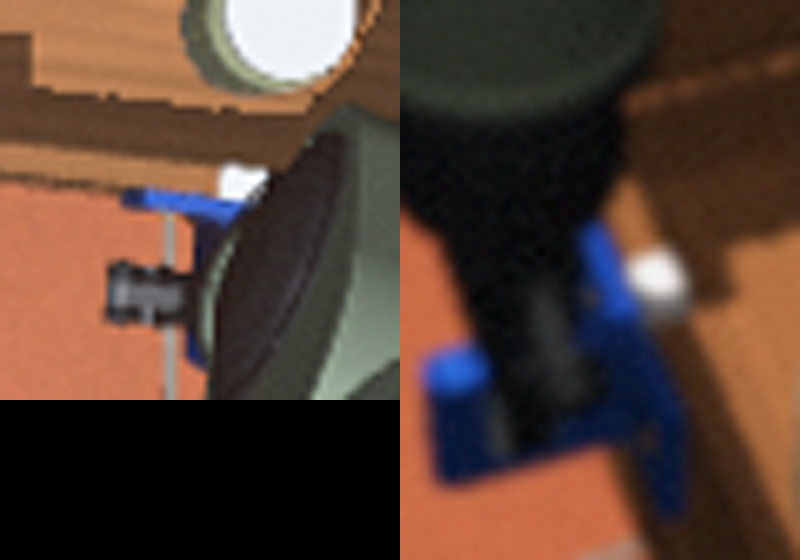

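The plate is centred on the tape in both views (top-view plate centre about 406.0 px, tape about 406.0 px). A little more push is needed.

>>> move_arm:
  moves:
    - [[0,-0.001,0,0,0,0,0],[0,-0.0018,0,0,0,0,0],[0,-0.0018,0,0,0,0,0],[0,-0.0018,0,0,0,0,0],[0,-0.0018,0,0,0,0,0]]

```text
clock: 10.35
position: [0.4655, -0.2205, 0.1047]
tool_rot: [3.141, -0.002, 3.031]
force: [-11.4, 0.5, 5.1]
grip_width: 0.0152
finger_force: 70.4
```

Run:
```python
from h import *
for i in range(8):
    t=bot.grab_frame("top");o=bot.observe();print(o["force"].round(2),o["position"].round(4),o["tool_rot"].round(3))
```

```text
[-10.79   0.98   5.26] [ 0.4655 -0.2205  0.1047] [ 3.141e+00 -2.000e-03  3.031e+00]
[-10.66   1.23   4.55] [ 0.4655 -0.2205  0.1047] [ 3.141e+00 -2.000e-03  3.031e+00]
[-10.13   1.42   5.57] [ 0.4655 -0.2205  0.1047] [ 3.141e+00 -2.000e-03  3.031e+00]
[-9.64  1.51  3.77] [ 0.4655 -0.2204  0.1047] [ 3.141e+00 -2.000e-03  3.031e+00]
[-9.68  1.31  4.75] [ 0.4655 -0.2205  0.1047] [ 3.141e+00 -2.000e-03  3.031e+00]
[-10.62   0.53   4.78] [ 0.4655 -0.2205  0.1047] [ 3.141e+00 -2.000e-03  3.031e+00]
[-9.49  0.76  4.54] [ 0.4655 -0.2204  0.1047] [ 3.141e+00 -3.000e-03  3.031e+00]
[-9.21  1.21  4.33] [ 0.4655 -0.2205  0.1047] [ 3.141e+00 -2.000e-03  3.031e+00]
```

```bash
python3 -c "
from workcell import bot
print(bot.job_done())"
```

```text
the job is handed in; nothing more can be done
None
```

I handed the job in with the bracket still gripped and its plate pressed on the upper front slat at about 10 N; the hand-in gave no verdict. Both camera views, taken at about 7 N just before the last 2 mm of push, showed the plate centred on the tape to within a few millimetres.

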